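# Clip the sharpening stone into its sprung holder

### The job

Mount the white sharpening stone in the metal stone holder. Lean it in first, with its far end under the fixed lip and its near end propped on the two sprung balls, and let go of it; then press the near end down past the balls until it clicks and the stone lies flat on both seats, held under the lip and the balls. The stone is brittle, so do not force it, and leave the brown wax block and the wooden sanding block where they are.

Things in the scene. Friction and masses are not known exactly. Their poses are not given: they have to be found in the camera images.
- whetstone: white sharpening stone, a plain bar 172 long (its y axis) x 40 wide (x) x 22 high (z), about 0.4 kg, lying flat on the desk; origin at the centre of its underside. Either end may go under the lip.
- stone_mid (a point): the middle of the stone, 11 mm above the centre of its underside
- holder: grey metal stone holder screwed to the desk, base plate 206 (its x) x 82 (y) x 10 high; origin at the centre of its underside, z up, +x towards the lip end, away from the robot. Two black rubber seats, tops at z = 14, carry the stone's ends (x = 50 to 88, -88 to -50). A heel closes the near end: inner face x = -88, top z = 22. From x = 35 to -55 the sides are open for fingers.
- lip (a point): lip end of the holder: the foot of the end wall's inner face, at seat height (holder x = 88, z = 14). A lip juts 8 mm inward from the wall, underside 28 above the seat. Two upright cheeks 43 apart run from the wall 28 mm back and then flare to about 59 apart at 49 mm from the wall; tops 26 above the seat.
- left_ball (a point): centre of the sprung steel ball on the +y side (16 mm across; holder x = -68, y = 25.5, z = 43). It sits in a round barrel of radius 10 lying along y, face at y = 21.5, outer end y = 38, top z = 53. The ball yields only along y, away from the stone: 6.5 N at rest, 1.5 N more per mm, up to 6 mm.
- right_ball (a point): centre of the same ball on the -y side (y = -25.5); 35 mm is free between the two balls. Propped, the stone leans 13 degrees, near end up on the balls, its far lower edge on the seat; its far upper edge meets the end wall first, the lower one then being 5 mm short. With the lower edge 40 mm short of the wall the stone must lean about 20 degrees to pass over the balls.
- press_spot (a point): where to press straight down from above: on the top of the stone once home, 48 mm from its near end (holder x = -38, z = 36); while the stone is leaning its top there is about 30 mm higher. The force climbs to 10 to 15 N as the balls give way, falls to a few N while the stone slides down between them, and rises again on the seat, the balls having snapped over its upper edges.
- stone_home (a point): where stone_mid lies when the stone is home (holder x = 0, y = 0, z = 25): flat, its length along the holder's x axis, with 2 mm play at each end and 1.5 mm at each side
- wax_block: brown wax block, 30 x 56 x 22, bystander; origin under its centre
- sanding_block: wooden sanding block 24 x 98 x 17, bystander; origin under its centre

How it is judged:
By the outcome, as a careful person would: the job done as asked, in the order asked, and still so for the second after the job is handed in, with the robot touching nothing.
It also fails if it takes over 42 s, if anything falls off the work surface, if the arm or the gripper's body presses on something with over 40 N, if the wrist force passes 120 N, or if a joint passes its speed limit or range.

### The arm

A 6-joint arm with a two-finger parallel gripper is mounted at the origin on a cart in front of the work surface, level with it; the furniture and walls round the work are solid. World frame = base frame: x ahead of the robot, y to its left, z up, the work surface at z = 0. Lengths are in m, angles in rad, forces in N, time in s.
With the tool pointing down it reaches from about 0.35 to 0.975 m from the base axis. Payload 4.9 kg.
Tool frame: the origin (TCP) lies at the very end of the fingers, on their centre line; the grasp point (between the pads) lies 19 mm behind it (ctrl.pinch_z is the distance from the TCP to the grasp point, in m); z points along the fingers, y is the direction in which the jaws open and shut (so a half turn about z gives the same grasp; the last joint's range is limited). The gripper opens to 85 mm and grips with 20 to 120 N. Pads are 22 mm wide; open, the fingers measure 114 mm over their backs; the gripper's body (76 mm by 85 mm) begins 54 mm behind the grasp point. The pads swing forward as they close: fully open they stand 13 mm farther back than shut.
Start: joints at [-1.423, 0.053, 1.613, -0, 1.476, -0.119], TCP at [0.165, -0.603, 0.231] pointing down, gripper open.
Joint ranges: [-3.01, 3.01], [-1.01, 2.22], [0.06, 2.58], [-1.02, 4.17], [0.09, 2.62], [-3.14, 3.14]. Speed limits (rad/s): [2.57, 2.57, 3.14, 3.14, 3.14, 3.14].

### API

Orientations are given as a rotation vector (axis times angle).
In Python, from station import ctrl gives the robot as it stands.
- The arm moves only by the tool carry_out, never from a script. Its argument "series" is a list of rows, each a list of 7 numbers: the shift along the world's x, y, z each as a share of 0.025 m, from -1 to 1, then the turn, a rotation vector about the world's x, y, z each as a share of 0.1 rad, from -1 to 1, then the opening, from 0 (shut) to 1 (fully open). A call has 1 to 12 rows; each row shifts and turns the commanded pose from where the row before left it; what a row does not reach is not made up. A row lasts 1/10 s, in which the tool goes at most 50 mm and 8.59 degrees, less where a joint would pass 70% of its speed; a pose out of reach is approached as far as the arm can. A call with a number of a shift or a turn outside -1 to 1 is refused whole. A call with a gripper value outside its range is refused whole. The fingers move at their own pace and stop on an object; "grip_force" is the grip in N (left out, the last holds). Time passes only in rows, so rows that do not move let the fingers close. It gives the time, the measured TCP pose, the force and the opening at its end, in the units of the state.
- ctrl.get_obs(): the state, without advancing time (a new reading comes with each control period).
- ctrl.get_image(name): name is "side" or "top" or "wrist"; returns a dict with "frame" (400x640x3 uint8, blue, green, red), "fx", "fy", "cx", "cy" (pixels), "R" (3x3) and "t" (3): a world point X has camera coordinates R X + t; the wrist camera has in their place "hand_eye" (4x4, takes a point from camera to tool coordinates, whose origin is the TCP and whose axes are the flange's). Camera axes: x right, y down, z forward; pixel columns grow to the right and rows downward; lengths in m; the calibration is good to about 2 mm. A picture is of the moment at which its call begins: read the wrist's pose just before it. There is no depth.
- ctrl.finish_job(): hands the job in, once; it reports no verdict.
Trained networks look in a picture, given as the dict that the camera call returned (one of the last four; its "shot" number tells which), for a name from the list of things; names that differ only in an ending like _2 or _b are one class to them, and where a whole thing is asked for, a point or a joint stands for the part that bears it (a point fixed in the world has none). Each returns a list of dicts, best first, with "p" (0 to 1); they miss things now and then, are a little off and sometimes report something else, mostly with a low value. They report only what shows in the picture. A call takes as long as a camera call.
- ctrl.trace(picture, name): "mask" (400x640 bool, what is visible of it) and "rect" ([left, top, width, height] as shares, 0 to 1, of the picture: columns of its width, rows of its height, round what is visible of it).
- ctrl.mark_of(picture, name): "position" ([column, row] as shares, 0 to 1, of the picture: columns of its width, rows of its height: a listed point, or the origin of a listed thing).
The state is a dict: "t": time; "q": joint angles; "dq": joint speeds; "effort": joint torques, N m; "tool_pos": TCP position; "tool_rot": TCP orientation; "contact_force": force on the tool from outside, world axes, zero at the start; "wrist_torque": the same for the moment, N m; "opening": finger opening in m.
Only numpy, scipy, OpenCV 4.12 (cv2) and the standard library are available. Lean on these libraries where they do the work, as an engineer would, in place of code of your own. Each camera call takes 0.05 s, during which the arm holds its last target.

## Working session

There is one attempt and no reset: what is moved stays moved. The work goes in short steps, Python scripts to look and compute and a tool call to move; the robot and the scene stay as the last step left them, time stands still between calls to the robot, and variables do not carry over. Pictures are saved under pics/ and viewed, and the job is handed in when it is done.

Besides the shell and the picture viewer there is one more tool, called as name(argument=value, ...), one argument or row to a line, values as JSON. carry_out: Moves the arm, as the interface text tells. Shift numbers are shares of 0.025 m and turn numbers shares of 0.1 rad, none past 1 either way. Its arguments: {"type":"object","properties":{"series":{"type":"array"},"grip_force":{"type":"number"}},"required":["series"]}

```bash
ls; mkdir -p pics
cat > h.py <<'E'
import numpy as np, cv2
from station import ctrl
from scipy.spatial.transform import Rotation as Ro
def save(p,n): cv2.imwrite('pics/'+n+'.png',p['frame'])
def px(p,pos): return np.array([pos[0]*640,pos[1]*400])
def ray(p,uv):
    d=np.array([(uv[0]-p['cx'])/p['fx'],(uv[1]-p['cy'])/p['fy'],1.])
    R=np.array(p['R']);t=np.array(p['t']); return -R.T@t, R.T@d
def atz(p,uv,z):
    c,d=ray(p,uv); return c+d*(z-c[2])/d[2]
def proj(p,X):
    c=np.array(p['R'])@np.array(X)+np.array(p['t']); return np.array([p['fx']*c[0]/c[2]+p['cx'],p['fy']*c[1]/c[2]+p['cy']])
def tri(ps,uvs):
    A=np.zeros((3,3));b=np.zeros(3)
    for p,u in zip(ps,uvs):
        c,d=ray(p,u); d=d/np.linalg.norm(d); M=np.eye(3)-np.outer(d,d); A+=M;b+=M@c
    return np.linalg.solve(A,b)
def st():
    o=ctrl.get_obs(); print('t',round(o['t'],2),'pos',np.round(o['tool_pos'],4),'rot',np.round(o['tool_rot'],3),'F',np.round(o['contact_force'],1),'T',np.round(o['wrist_torque'],2),'open',round(o['opening'],4)); return o
E
python3 - <<'E'
from h import *
st()
print(ctrl.pinch_z)
T=ctrl.get_image('top');S=ctrl.get_image('side')
save(T,'top0');save(S,'side0')
for n in ['whetstone','stone_mid','lip','left_ball','right_ball','press_spot','stone_home','holder','wax_block','sanding_block']:
    r={}
    for k,p in(('T',T),('S',S)):
        m=ctrl.mark_of(p,n)
        r[k]=m[0] if m else None
    us=[(p,px(p,r[k]['position'])) for k,p in(('T',T),('S',S)) if r[k]]
    print(n,[(np.round(u[1]),) for u in us],[r[k]['p'] if r[k] else None for k in 'TS'], np.round(tri([u[0] for u in us],[u[1] for u in us]),4) if len(us)==2 else None)
print(T['R'],T['t'],S['R'],S['t'],T['fx'])
E
```

```text
pics
t 0.0 pos [ 0.1647 -0.6023  0.2301] rot [-3.112 -0.418  0.   ] F [-0.3 -0.3 -0.4] T [ 0.01 -0.04  0.01] open 0.0853
0.0187
whetstone [(array([315., 274.]),), (array([268., 212.]),)] [0.76, 0.96] [ 0.4692  0.3855 -0.0055]
stone_mid [(array([316., 277.]),), (array([265., 207.]),)] [0.95, 0.85] [0.4646 0.3826 0.0134]
lip [(array([387., 173.]),), (array([356., 262.]),)] [0.92, 0.72] [0.6707 0.2475 0.0075]
left_ball [(array([366., 250.]),), (array([366., 221.]),)] [0.96, 0.71] [0.6001 0.2923 0.0794]
right_ball [(array([391., 253.]),)] [0.6, None] None
press_spot [(array([379., 236.]),), (array([288., 242.]),)] [0.82, 0.74] [0.5387 0.2662 0.036 ]
stone_home [(array([386., 221.]),), (array([311., 248.]),)] [0.86, 0.82] [0.5763 0.2544 0.0323]
holder [(array([377., 215.]),), (array([314., 252.]),)] [0.76, 0.59] [0.5859 0.2656 0.0069]
wax_block [(array([330., 168.]),), (array([367., 222.]),)] [0.96, 0.68] [ 6.861e-01  3.610e-01 -5.000e-04]
sanding_block [(array([236., 225.]),), (array([315., 168.]),)] [0.9, 0.85] [0.5631 0.5422 0.0006]
[[ 0.02075747 -0.99968834  0.01386891]
 [-0.99051193 -0.02244788 -0.135581  ]
 [ 0.13585008 -0.010923   -0.99066919]] [0.36831776 0.62182574 0.84811056] [[ 0.99652319  0.0819003  -0.01529266]
 [ 0.04418253 -0.67509549 -0.73640613]
 [-0.07063589  0.73317012 -0.67636687]] [-0.60840262  0.27249782  0.6605684 ] 469.65886524938946
```

Run:
```python
import cv2
for n in('top0','side0'):
    a=cv2.imread(f'pics/{n}.png')[110:330,180:480]; cv2.imwrite(f'pics/{n}c.png',cv2.resize(a,None,fx=2.6,fy=2.6,interpolation=cv2.INTER_CUBIC))
```

```text
(no output)
```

View pics/top0.png

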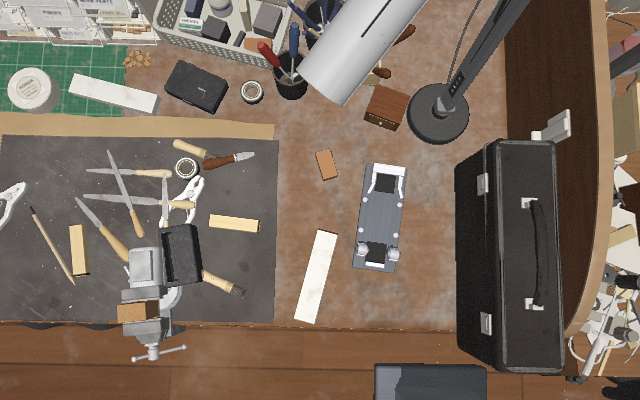

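View pics/side0.png

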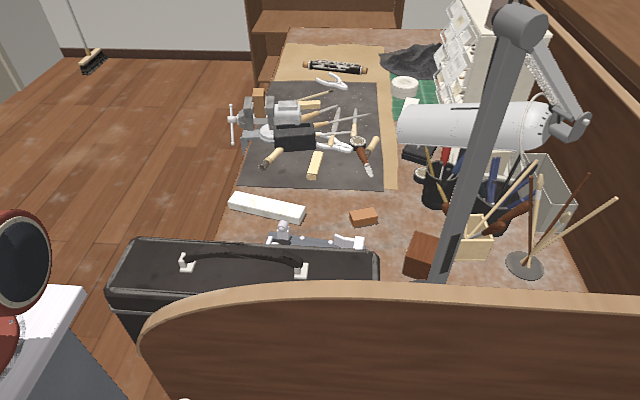

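View pics/top0c.png

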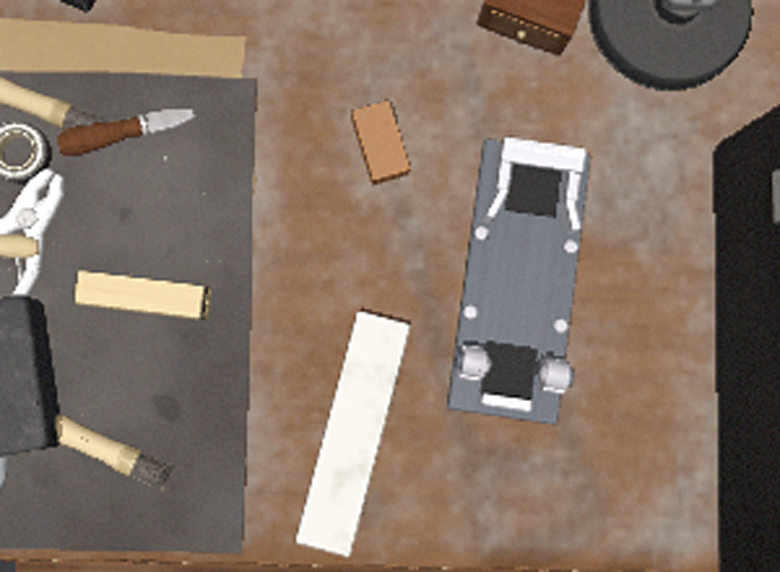

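View pics/side0c.png

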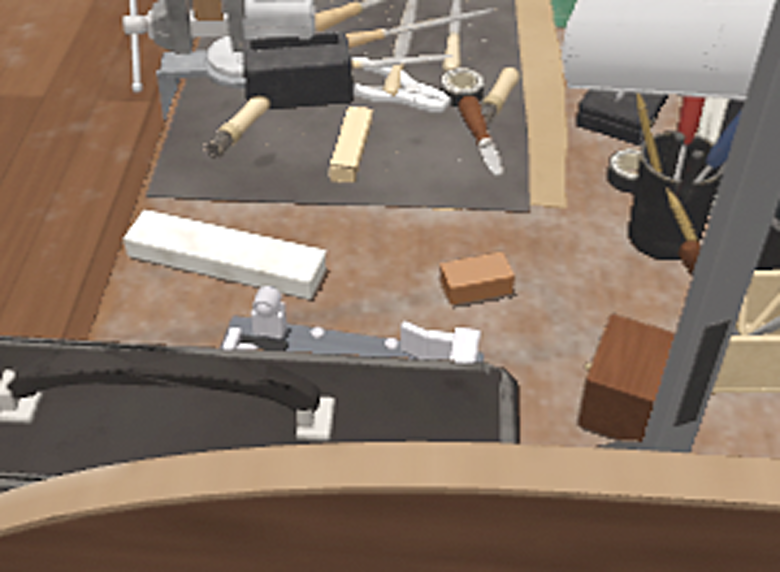

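Run:
```python
from h import *
T=ctrl.get_image('top');S=ctrl.get_image('side');W=ctrl.get_image('wrist');save(W,'wrist0')
print('camT',-T['R'].T@T['t'],'camS',-S['R'].T@S['t'])
for n,X in(('base',[0,0,0]),('tcp',[.165,-.603,.23])): print(n,proj(T,X),proj(S,X))
# case corners: top view far-left (487,142)/(553,142), near-right(563,373), near-left (497,368)
for n,a,b in(('case latch far-left',(483,183),(304,268)),('latch near-left',(486,322),(186,263)),('lampbase?',(445,105),(450,265)),('shade end L',(303,80),(400,110)),('shade edge R',(340,105),(398,143)),('holderlip',(389,168),(350,242))):
    X=tri([T,S],[a,b]); print(n,X.round(3),proj(T,X).round(),proj(S,X).round())
o=180+np.array([0]);
c=lambda x,y:(180+x/2.6,110+y/2.6)
H=[atz(T,c(*p),.010) for p in((485,138),(588,153),(556,423),(449,408))]
Sn=[atz(T,c(*p),.022) for p in((360,312),(410,322),(350,555),(297,543))]
for q in(H,Sn):
    q=np.array(q); print(q.round(4),q.mean(0).round(4)); e=[np.linalg.norm(q[i]-q[(i+1)%4]) for i in range(4)]; print(np.round(e,4))
    for a,b in((3,0),(2,1)): d=q[b]-q[a]; print('yaw',np.degrees(np.arctan2(d[1],d[0])))
    d=q[0]-q[1];print(np.degrees(np.arctan2(-d[0],d[1])));d=q[3]-q[2];print(np.degrees(np.arctan2(-d[0],d[1])))
```

```text
camT [0.49306458 0.39142555 0.91939659] camS [ 0.64090752 -0.2505186   0.63815156]
base [522.58940978 541.9502469 ] [-53.94986353 361.27883091]
tcp [1025.90411145  516.4253184 ] [-3576.49095352  4249.4655374 ]
case latch far-left [0.607 0.111 0.167] [486. 195.] [318. 265.]
latch near-left [0.405 0.112 0.153] [486. 321.] [185. 263.]
lampbase? [0.795 0.16  0.117] [446.  94.] [438. 267.]
shade end L [0.746 0.41  0.257] [304.  88.] [406. 108.]
shade edge R [0.734 0.354 0.219] [340. 106.] [399. 143.]
holderlip [0.662 0.251 0.063] [390. 172.] [354. 241.]
[[0.6888 0.2881 0.01  ]
 [0.679  0.2096 0.01  ]
 [0.4758 0.2342 0.01  ]
 [0.4851 0.3133 0.01  ]] [0.5822 0.2613 0.01  ]
[0.0791 0.2047 0.0796 0.2053]
yaw -7.04778206536509
yaw -6.894789532409165
-7.095200891411815
-6.716920763967715
[[0.5536 0.3805 0.022 ]
 [0.5471 0.3437 0.022 ]
 [0.3797 0.3841 0.022 ]
 [0.3873 0.4222 0.022 ]] [0.4669 0.3826 0.022 ]
[0.0374 0.1722 0.0389 0.1715]
yaw -14.062423828350347
yaw -13.569614277654292
-10.06661810844968
-11.3349691241892
```

```bash
sleep 1; ls pics
```

```text
side0.png
side0c.png
top0.png
top0c.png
wrist0.png
```

View pics/wrist0.png

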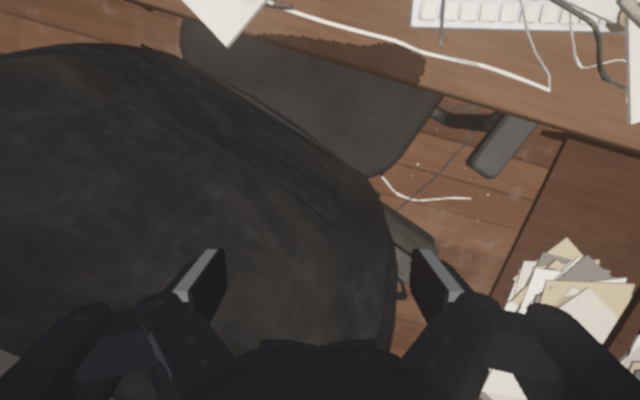

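Run:
```python
from h import *
T=ctrl.get_image('top');S=ctrl.get_image('side')
for b in((140,340),(150,318),(215,290),(400,284),(630,290)):
  for z in(.2,.3,.4):
    X=atz(S,b,z); print(b,z,X.round(3),proj(T,X).round())
print(atz(T,(457,170),0),atz(T,(487,145),.16),atz(T,(497,368),.16))
```

```text
(140, 340) 0.2 [ 0.411 -0.037  0.2  ] [596. 323.]
(140, 340) 0.3 [ 0.463 -0.086  0.3  ] [676. 293.]
(140, 340) 0.4 [ 0.516 -0.135  0.4  ] [785. 251.]
(150, 318) 0.2 [ 0.411 -0.009  0.2  ] [577. 322.]
(150, 318) 0.3 [ 0.464 -0.064  0.3  ] [659. 292.]
(150, 318) 0.4 [ 0.516 -0.119  0.4  ] [771. 251.]
(215, 290) 0.2 [0.48  0.037 0.2  ] [545. 275.]
(215, 290) 0.3 [ 0.517 -0.029  0.3  ] [630. 250.]
(215, 290) 0.4 [ 0.553 -0.094  0.4  ] [745. 217.]
(400, 284) 0.2 [0.718 0.063 0.2  ] [522. 123.]
(400, 284) 0.3 [ 0.7   -0.009  0.3  ] [606. 116.]
(400, 284) 0.4 [ 0.683 -0.08   0.4  ] [722. 106.]
(630, 290) 0.2 [1.007 0.074 0.2  ] [508. -44.]
(630, 290) 0.3 [0.923 0.    0.3  ] [590. -34.]
(630, 290) 0.4 [ 0.84  -0.074  0.4  ] [704. -20.]
[0.68112839 0.10569078 0.        ] [0.69199035 0.10441533 0.16      ] [0.33478534 0.09874504 0.16      ]
```

carry_out(
  series=[
    [0,0,1,0,0,0,1],
    [0,0,1,0,0,0,1],
    [0,0,1,0,0,0,1],
    [0,0,1,0,0,0,1],
    [0,0,1,0,0,0,1],
    [0,0,1,0,0,0,1],
    [0,0,1,0,0,0,1],
    [0,0,1,0,0,0,1],
    [0,0,1,0,0,0,1],
    [0.5,1,0,0,0,0,1],
    [0.5,1,0,0,0,0,1],
    [0.5,1,0,0,0,0,1],
  ],
)

```text
t: 2.55
tool_pos: [0.2025, -0.5272, 0.4565]
tool_rot: [3.113, 0.417, 0.0]
contact_force: [0.2, -0.1, 0.1]
opening: 0.0853
```

carry_out(
  series=[
    [0.6,1,0,0,0,-0.4,1],
    [0.6,1,0,0,0,-0.4,1],
    [0.6,1,0,0,0,-0.4,1],
    [0.6,1,0,0,0,-0.4,1],
    [0.6,1,0,0,0,-0.4,1],
    [0.6,1,0,0,0,-0.4,1],
    [0.6,1,0,0,0,-0.4,1],
    [0.6,1,0,0,0,-0.4,1],
    [0.6,1,0,0,0,-0.4,1],
    [0.6,1,0,0,0,-0.4,1],
    [0.6,1,0,0,0,-0.4,1],
    [0.6,1,0,0,0,-0.4,1],
  ],
)

```text
t: 3.75
tool_pos: [0.3827, -0.2267, 0.4565]
tool_rot: [3.123, -0.337, 0.001]
contact_force: [-1.2, -0.3, -0.0]
opening: 0.0857
```

carry_out(
  series=[
    [0.1,1,0,0,0,0,1],
    [0.1,1,0,0,0,0,1],
    [0.1,1,0,0,0,0,1],
    [0.1,1,0,0,0,0,1],
    [0.1,1,0,0,0,0,1],
    [0.1,1,0,0,0,0,1],
    [0.1,1,0,0,0,0,1],
    [0.1,1,0,0,0,0,1],
    [0.1,1,0,0,0,0,1],
    [0.1,1,0,0,0,0,1],
    [0.1,1,0,0,0,0,1],
    [0.1,1,0,0,0,0,1],
  ],
)

```text
t: 4.95
tool_pos: [0.4122, 0.0732, 0.4565]
tool_rot: [-3.124, 0.334, -0.001]
contact_force: [0.6, -0.6, -1.1]
opening: 0.0855
```

carry_out(
  series=[
    [0.2,1,0,0,0,0,1],
    [0.2,1,0,0,0,0,1],
    [0.2,1,0,0,0,0,1],
    [0.2,1,0,0,0,0,1],
    [0.2,1,0,0,0,-0.1,1],
    [0.2,1,-0.5,0,0,-0.1,1],
    [0.2,1,-1,0,0,-0.1,1],
    [0.2,1,-1,0,0,0,1],
    [0.2,1,-1,0,0,0,1],
    [0.2,1,-1,0,0,0,1],
    [0.2,1,-1,0,0,0,1],
    [0.0,1,-1,0,0,0,1],
  ],
)

```text
t: 6.15
tool_pos: [0.4675, 0.3731, 0.2927]
tool_rot: [3.118, -0.382, 0.0]
contact_force: [-0.1, -0.4, 0.2]
opening: 0.0856
```

Run:
```python
from h import *
o=st();W=ctrl.get_image('wrist');save(W,'wrist1')
he=np.array(W['hand_eye']);Rt=Ro.from_rotvec(o['tool_rot']).as_matrix()
Rc=Rt@he[:3,:3];tc=Rt@he[:3,3]+o['tool_pos']
W['R']=Rc.T;W['t']=-Rc.T@tc
for n,z in(('stone_mid',.011),('whetstone',0),('lip',.014),('left_ball',.043),('right_ball',.043),('press_spot',.036),('stone_home',.025),('holder',0)):
    for m in ctrl.mark_of(W,n)[:1]:
        u=px(W,m['position']);print(n,u.round(),round(m['p'],2),atz(W,u,z).round(4))
```

```text
t 6.15 pos [0.4675 0.3731 0.2927] rot [ 3.118 -0.382  0.   ] F [-0.1 -0.4  0.2] T [-0.03 -0.02 -0.02] open 0.0856
stone_mid [311. 167.] 0.83 [0.4643 0.3831 0.011 ]
whetstone [308. 165.] 0.81 [0.4657 0.387  0.    ]
left_ball [370. 110.] 0.68 [0.5197 0.294  0.043 ]
right_ball [409. 106.] 0.74 [0.5134 0.248  0.043 ]
press_spot [371. 112.] 0.72 [0.5172 0.292  0.036 ]
stone_home [385.  53.] 0.56 [0.5808 0.2613 0.025 ]
holder [385.  55.] 0.72 [0.5815 0.2559 0.    ]
```

View pics/wrist1.png

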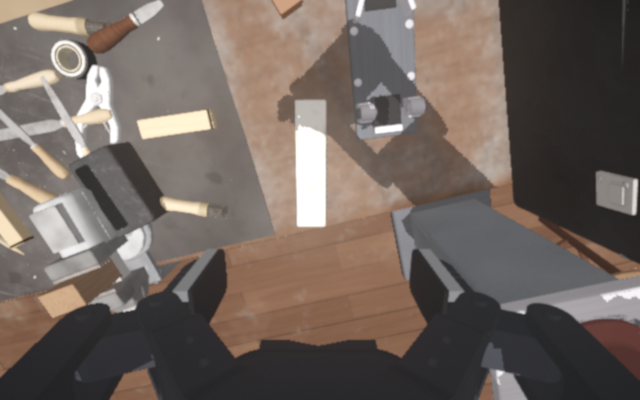

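carry_out(
  series=[
    [0,0.4,-1,0,0,0,1],
    [0,0,-1,0,0,0,1],
    [0,0,-1,0,0,0,1],
    [0,0,-1,0,0,0,1],
    [0,0,-1,0,0,0,1],
    [0,0,-1,0,0,0,1],
    [0,0,-1,0,0,0,1],
    [0,0,-1,0,0,0,1],
    [0,0,-1,0,0,0,1],
    [0,0,-0.6,0,0,0,0.8],
    [0,0,-0.4,0,0,0,0.7],
    [0,0,0,0,0,0,0.7],
  ],
)

```text
t: 7.8
tool_pos: [0.4669, 0.3816, 0.0429]
tool_rot: [3.117, -0.381, -0.002]
contact_force: [-0.5, 0.7, 0.6]
opening: 0.0597
```

Run:
```python
from h import *
o=st();W=ctrl.get_image('wrist');save(W,'wrist2')
```

```text
t 7.8 pos [0.4669 0.3816 0.0429] rot [ 3.117e+00 -3.810e-01 -2.000e-03] F [-0.5  0.7  0.6] T [ 0.01 -0.01 -0.01] open 0.0597
```

View pics/wrist2.png

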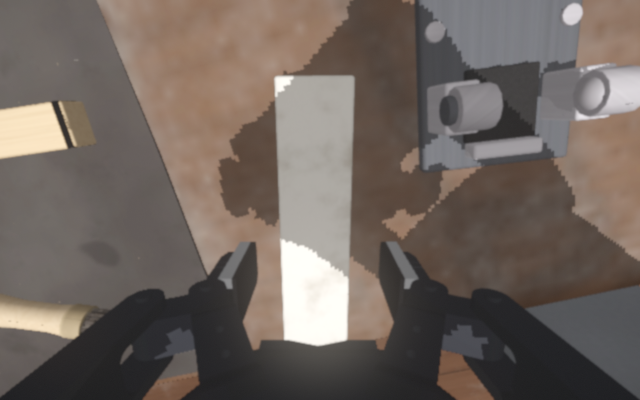

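carry_out(
  series=[
    [0,0,-0.8,0,0,0,0.7],
    [0,0,-0.5,0,0,0,0.7],
    [0,0,-0.3,0,0,0,0.65],
    [0,0,0,0,0,0,0.65],
  ],
  grip_force=50,
)

```text
t: 8.25
tool_pos: [0.4666, 0.3817, 0.0029]
tool_rot: [3.117, -0.381, -0.002]
contact_force: [0.8, -0.2, 0.2]
opening: 0.0557
```

carry_out(
  series=[
    [0,0,0,0,0,0,0.4],
    [0,0,0,0,0,0,0],
    [0,0,0,0,0,0,0],
    [0,0,0,0,0,0,0],
    [0,0,0,0,0,0,0],
    [0,0,0,0,0,0,0],
  ],
)

```text
t: 8.85
tool_pos: [0.4679, 0.3826, 0.0048]
tool_rot: [-3.117, 0.381, -0.002]
contact_force: [-0.3, 1.8, 5.2]
opening: 0.0387
```

carry_out(
  series=[
    [0,0,0.4,0,0,0,0],
    [0,0,1,0,0,0,0],
    [0,0,1,0,0,0.2,0],
    [0,0,1,0,0,0.3,0],
    [0,0,1,0,0,0.3,0],
    [0.2,-0.2,0.6,0,0,0.4,0],
    [0,0,0,0,0,0,0],
    [0,0,0,0,0,0,0],
  ],
)

```text
t: 9.65
tool_pos: [0.4714, 0.3766, 0.1276]
tool_rot: [3.134, -0.195, -0.003]
contact_force: [-0.2, 0.3, -4.4]
opening: 0.0387
```

```bash
cat >> h.py <<'E'
def wrist():
    o=ctrl.get_obs();W=ctrl.get_image('wrist')
    he=np.array(W['hand_eye']);Rt=Ro.from_rotvec(o['tool_rot']).as_matrix()
    Rc=Rt@he[:3,:3];tc=Rt@he[:3,3]+o['tool_pos']
    W['R']=Rc.T;W['t']=-Rc.T@tc
    return W,o
E
python3 - <<'E'
from h import *
st();T=ctrl.get_image('top');W,o=wrist();save(W,'wrist3')
a=T['frame'][110:330,180:480]; cv2.imwrite('pics/top3c.png',cv2.resize(a,None,fx=2.6,fy=2.6,interpolation=cv2.INTER_CUBIC))
E
```

```text
t 9.65 pos [0.4714 0.3766 0.1276] rot [ 3.134e+00 -1.950e-01 -3.000e-03] F [-0.2  0.3 -4.4] T [-0.    0.03  0.03] open 0.0387
```

View pics/wrist3.png

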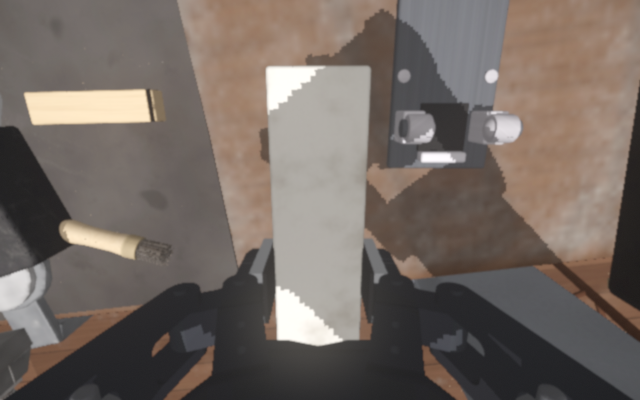

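View pics/top3c.png

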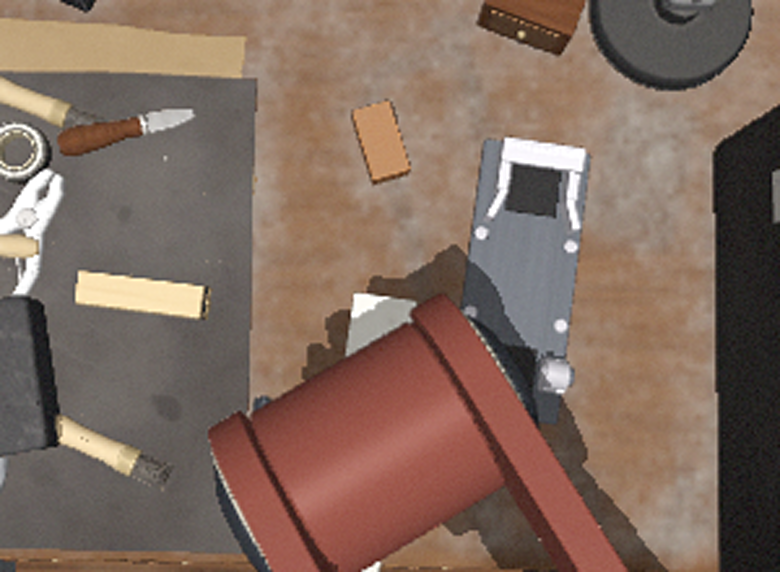

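Run:
```python
from h import *
W,o=wrist();P=o['tool_pos'];yaw=np.radians(-7.1)
L=lambda X:( (X[0]-P[0])*np.cos(yaw)+(X[1]-P[1])*np.sin(yaw), -(X[0]-P[0])*np.sin(yaw)+(X[1]-P[1])*np.cos(yaw))
zt=P[2]+.0172
for u in((266,67),(371,67),(272,150),(367,150),(275,250),(362,250)): print('stone top',u,np.round(L(atz(W,u,zt)),4))
for n,u,z in(('nl',(388,167),.01),('nr',(485,167),.01),('el',(400,0),.01),('er',(508,0),.01),('el100',(394,85),.01),('er100',(498,85),.01)):
    print(n,atz(W,u,z).round(4))
print('cam',(-W['R'].T@W['t']).round(3), W['R'].round(3))
a=W['frame'][0:200,370:540]; cv2.imwrite('pics/w3c.png',cv2.resize(a,None,fx=4,fy=3,interpolation=cv2.INTER_CUBIC))
for n,z in(('lip',.014),('left_ball',.043),('right_ball',.043),('press_spot',.036),('stone_home',.025),('holder',0)):
    for m in ctrl.mark_of(W,n)[:1]:
        u=px(W,m['position']);print(n,u.round(),round(m['p'],2),atz(W,u,z).round(4))
T=ctrl.get_image('top')
for n,z in(('lip',.014),('right_ball',.043),('press_spot',.036),('stone_home',.025),('holder',0)):
    for m in ctrl.mark_of(T,n)[:1]:
        u=px(T,m['position']);print('top',n,u.round(),round(m['p'],2),atz(T,u,z).round(4))
```

```text
stone top (266, 67) [0.0846 0.0194]
stone top (371, 67) [ 0.0847 -0.0199]
stone top (272, 150) [0.0537 0.0184]
stone top (367, 150) [ 0.0537 -0.0198]
stone top (275, 250) [0.0097 0.0188]
stone top (362, 250) [ 0.0098 -0.0196]
nl [0.4862 0.3142 0.01  ]
nr [0.4761 0.2327 0.01  ]
el [0.6091 0.298  0.01  ]
er [0.5995 0.2192 0.01  ]
el100 [0.5509 0.3056 0.01  ]
er100 [0.5409 0.2243 0.01  ]
cam [0.539 0.368 0.269] [[-0.122 -0.992  0.002]
 [-0.954  0.118  0.277]
 [-0.275  0.032 -0.961]]
left_ball [425. 128.] 0.81 [0.5179 0.2934 0.043 ]
right_ball [492. 128.] 0.56 [0.5119 0.2458 0.043 ]
press_spot [461.  87.] 0.93 [0.5424 0.2648 0.036 ]
stone_home [460.  32.] 0.72 [0.5798 0.2606 0.025 ]
holder [447.  35.] 0.59 [0.5831 0.26   0.    ]
top lip [387. 170.] 0.76 [0.6749 0.2484 0.014 ]
top right_ball [390. 256.] 0.87 [0.5063 0.2467 0.043 ]
top press_spot [381. 235.] 0.78 [0.5464 0.2635 0.036 ]
top stone_home [380. 216.] 0.67 [0.5826 0.2631 0.025 ]
top holder [380. 217.] 0.6 [0.584  0.2593 0.    ]
```

View pics/w3c.png

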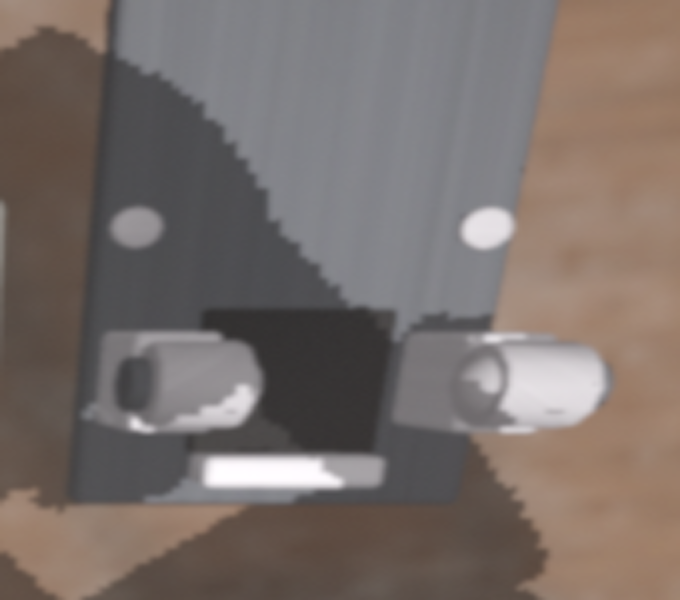

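carry_out(
  series=[
    [0.5,-0.74,0,0.07,0.58,0,0],
    [0.5,-0.74,0,0.07,0.58,0,0],
    [0.5,-0.74,0,0.07,0.58,0,0],
    [0.5,-0.74,-0.1,0.07,0.58,0,0],
    [0.5,-0.74,-0.3,0.07,0.58,0,0],
    [0.46,-0.72,-0.36,0.07,0.58,0,0],
    [0,0,0,0,0,0,0],
    [0,0,0,0,0,0,0],
  ],
)

```text
t: 11.2
tool_pos: [0.5467, 0.2662, 0.1092]
tool_rot: [-3.067, 0.191, 0.543]
contact_force: [-0.8, 0.3, -3.7]
opening: 0.0388
```

```bash
cat >> h.py <<'E'
HC=np.array([.583,.2611,0.]);HY=np.radians(-7.05)
RH=Ro.from_euler('z',HY)
def hold(X): return RH.inv().apply(np.array(X)-HC)
def stone_T(xf,zf,thd,lat=.0004):
    t=np.radians(thd);c,s=np.cos(t),np.sin(t)
    p=HC+RH.apply([xf-.0847*c+.0048*s,lat,zf+.0847*s+.0048*c])
    R=RH*Ro.from_euler('y',thd,degrees=True)*Ro.from_euler('x',180,degrees=True)
    return p,R
def delta(p,R):
    o=ctrl.get_obs(); d=(p-o['tool_pos'])/.025; r=(R*Ro.from_rotvec(o['tool_rot']).inv()).as_rotvec()/.1
    print('shift',d.round(2),'turn',r.round(2)); 
def where():
    o=ctrl.get_obs();R=RH.inv()*Ro.from_rotvec(o['tool_rot'])*Ro.from_euler('x',180,degrees=True)
    e=R.as_euler('zyx',degrees=True);t=np.radians(e[1]);c,s=np.cos(t),np.sin(t);p=hold(o['tool_pos'])
    print('stone yaw,lean,roll',e.round(2),'xf',round(p[0]+.0847*c-.0048*s,4),'lat',round(p[1]-.0004,4),'zf',round(p[2]-.0847*s-.0048*c,4),'F',np.round(o['contact_force'],1),'T',np.round(o['wrist_torque'],2))
E
python3 - <<'E'
from h import *
st();where();W,o=wrist();save(W,'wrist4')
delta(*stone_T(.045,.045,20))
delta(*stone_T(.045,.02,20))
E
```

```text
t 11.2 pos [0.5467 0.2662 0.1092] rot [-3.067  0.191  0.543] F [-0.8  0.3 -3.7] T [ 0.03 -0.37  0.  ] open 0.0388
stone yaw,lean,roll [-0.08 20.09 -0.03] xf 0.0412 lat 0.0002 zf 0.0756 F [-0.8  0.3 -3.7] T [ 0.03 -0.37  0.  ]
shift [ 0.16 -0.05 -1.25] turn [ 0.01 -0.01  0.  ]
shift [ 0.16 -0.05 -2.25] turn [ 0.01 -0.01  0.  ]
```

View pics/wrist4.png

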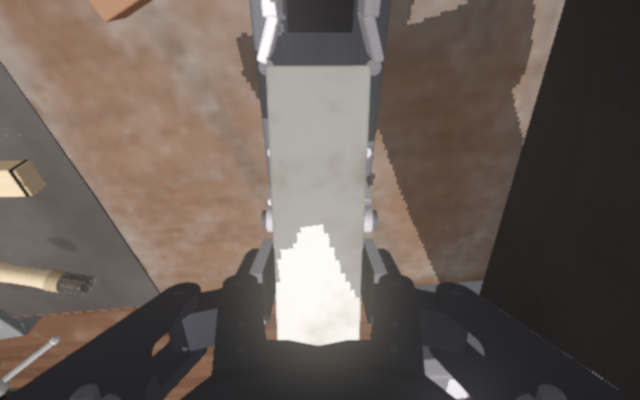

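carry_out(
  series=[
    [0.1,0,-0.7,0,0,0,0],
    [0.06,0,-0.7,0,0,0,0],
    [0,0,-0.4,0,0,0,0],
    [0,0,-0.3,0,0,0,0],
    [0,0,-0.15,0,0,0,0],
    [0,0,0,0,0,0,0],
  ],
)

```text
t: 11.85
tool_pos: [0.5498, 0.2666, 0.0528]
tool_rot: [-3.068, 0.189, 0.545]
contact_force: [0.1, -0.3, -3.8]
opening: 0.0389
```

Run:
```python
from h import *
where();W,o=wrist();save(W,'wrist5');S=ctrl.get_image('side');a=S['frame'][170:290,180:420]; cv2.imwrite('pics/side5c.png',cv2.resize(a,None,fx=3.3,fy=3.3,interpolation=cv2.INTER_CUBIC))
for x,z,t in((.06,.0185,18.5),(.072,.017,16.5),(.08,.016,14.5),(.083,.0155,13.3)): delta(*stone_T(x,z,t))
```

```text
stone yaw,lean,roll [ 1.000e-02  2.015e+01 -9.000e-02] xf 0.0442 lat 0.001 zf 0.0191 F [ 0.1 -0.3 -3.8] T [-0.05 -0.38 -0.04]
shift [ 0.55 -0.12 -0.16] turn [-0.03 -0.27 -0.  ]
shift [ 0.99 -0.17 -0.33] turn [-0.07 -0.61 -0.  ]
shift [ 1.27 -0.21 -0.49] turn [-0.11 -0.96 -0.  ]
shift [ 1.36 -0.22 -0.57] turn [-0.14 -1.17 -0.  ]
```

View pics/wrist5.png

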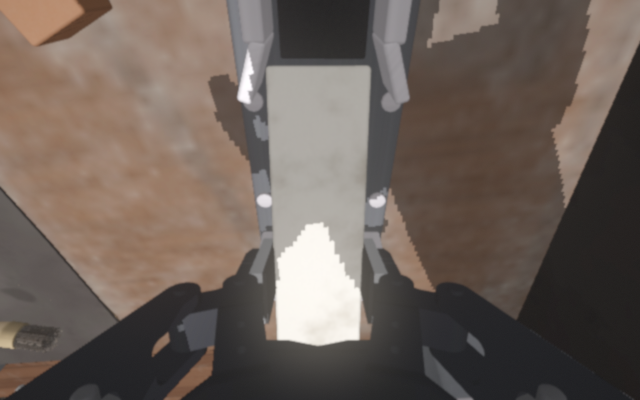

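View pics/side5c.png

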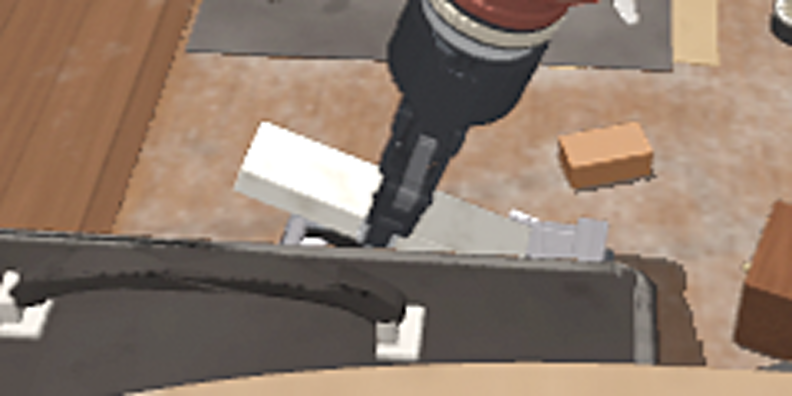

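carry_out(
  series=[
    [0.2,-0.08,-0.05,0,-0.09,0,0],
    [0.2,-0.02,-0.05,-0.03,-0.09,0,0],
    [0.15,-0.02,-0.06,0,-0.09,0,0],
    [0.2,-0.02,-0.06,-0.02,-0.11,0,0],
    [0.24,-0.03,-0.11,-0.02,-0.23,0,0],
    [0,0,0,0,0,0,0],
  ],
)

```text
t: 12.55
tool_pos: [0.5752, 0.2623, 0.045]
tool_rot: [-3.086, 0.19, 0.448]
contact_force: [-0.4, -0.0, -4.0]
opening: 0.0389
```

Run:
```python
from h import *
where();W,o=wrist();save(W,'wrist6')
for x,z,t in((.08,.016,14.5),(.083,.0155,13.3)): delta(*stone_T(x,z,t))
```

```text
stone yaw,lean,roll [-1.000e-02  1.653e+01 -3.000e-02] xf 0.072 lat -0.0002 zf 0.0163 F [-0.4 -0.  -4. ] T [-0.02 -0.31 -0.04]
shift [ 0.29 -0.03 -0.13] turn [-0.04 -0.36  0.  ]
shift [ 0.39 -0.04 -0.22] turn [-0.06 -0.57  0.  ]
```

View pics/wrist6.png

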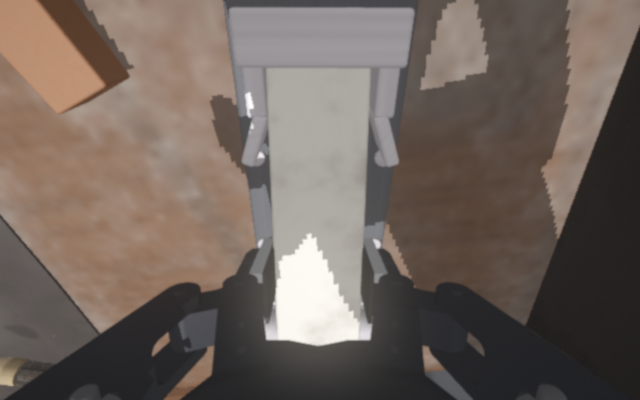

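carry_out(
  series=[
    [0.15,-0.02,-0.06,-0.02,-0.18,0,0],
    [0.14,-0.02,-0.07,-0.02,-0.18,0,0],
    [0.07,0,-0.06,-0.01,-0.14,0,0],
    [0,0,0,0,0,0,0],
  ],
)

```text
t: 13.0
tool_pos: [0.5834, 0.2614, 0.0402]
tool_rot: [-3.098, 0.19, 0.373]
contact_force: [-0.8, 0.0, -3.8]
opening: 0.0393
```

Run:
```python
from h import *
where()
for x,z,t in((.083,.0145,13.0),(.085,.014,12.8)): delta(*stone_T(x,z,t))
```

```text
stone yaw,lean,roll [1.000e-02 1.372e+01 2.000e-02] xf 0.0815 lat -0.0001 zf 0.0154 F [-0.8  0.  -3.8] T [-0.09 -0.06 -0.03]
shift [ 0.05 -0.   -0.08] turn [-0.02 -0.12 -0.  ]
shift [ 0.12 -0.01 -0.11] turn [-0.02 -0.16 -0.  ]
```

carry_out(
  series=[
    [0.06,0,-0.05,-0.01,-0.08,0,0],
    [0.02,0,-0.04,-0.01,-0.06,0,0],
    [0,0,0,0,0,0,0],
  ],
)

```text
t: 13.3
tool_pos: [0.5835, 0.2614, 0.0384]
tool_rot: [-3.102, 0.19, 0.36]
contact_force: [-8.5, -0.0, 1.3]
opening: 0.0392
```

Run:
```python
from h import *
where();W,o=wrist();save(W,'wrist7');S=ctrl.get_image('side');a=S['frame'][170:290,180:420]; cv2.imwrite('pics/side7c.png',cv2.resize(a,None,fx=3.3,fy=3.3,interpolation=cv2.INTER_CUBIC))
```

```text
stone yaw,lean,roll [ 0.04 13.23 -0.08] xf 0.0818 lat -0.0 zf 0.0143 F [-8.5 -0.   1.3] T [-0.2   1.1   0.01]
```

View pics/wrist7.png

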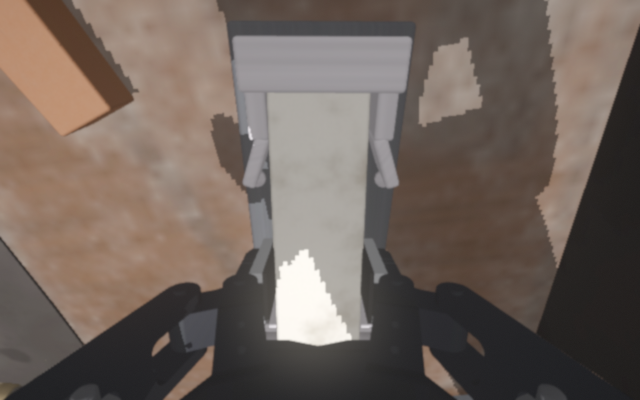

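View pics/side7c.png

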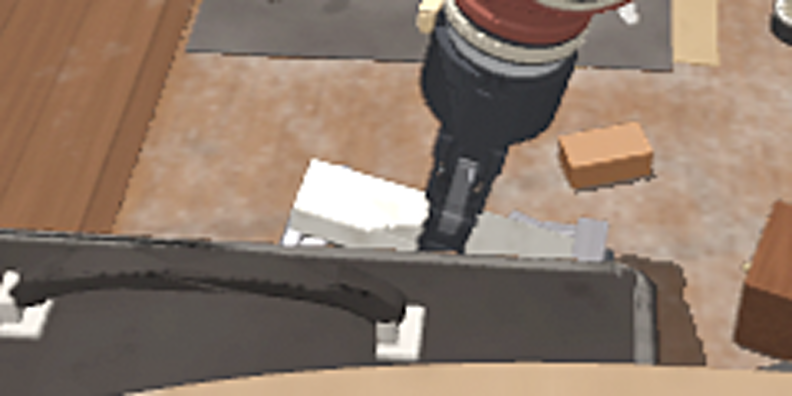

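carry_out(
  series=[
    [-0.04,0,0,0,0,0,0.45],
    [0,0,0,0,0,0,0.55],
    [0,0,0,0,0,0,0.65],
    [0,0,0,0,0,0,0.7],
    [0,0,0,0,0,0,0.7],
  ],
)

```text
t: 13.9
tool_pos: [0.5858, 0.2615, 0.0389]
tool_rot: [-3.102, 0.191, 0.348]
contact_force: [0.7, -0.1, 0.0]
opening: 0.0594
```

Run:
```python
from h import *
st();W,o=wrist();save(W,'wrist8')
```

```text
t 13.9 pos [0.5858 0.2615 0.0389] rot [-3.102  0.191  0.348] F [ 0.7 -0.1  0. ] T [ 0.   -0.12  0.04] open 0.0594
```

View pics/wrist8.png

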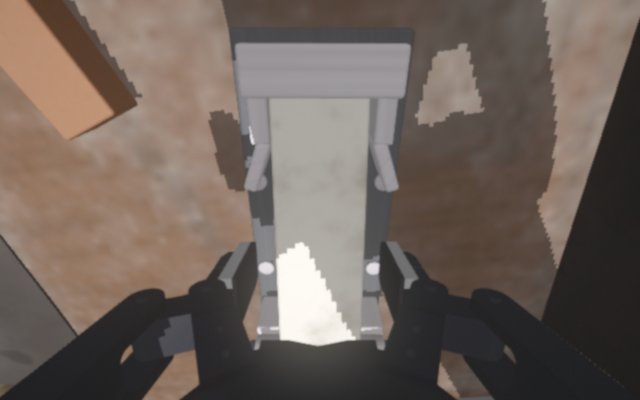

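carry_out(
  series=[
    [0.22,-0.03,0.97,0,0,0,0.7],
    [0.22,-0.03,0.97,0,0,0,0.7],
    [0.1,0,1,0,-0.3,0,0.7],
    [-0.4,0.05,1,-0.04,-0.5,0,0.4],
    [-0.7,0.1,0.2,-0.04,-0.5,0,0],
    [-0.8,0.1,0,-0.1,-0.5,0,0],
    [-0.2,0,0,-0.1,-0.43,0,0],
    [0,0,0,0,0,0,0],
    [0,0,0,0,0,0,0],
  ],
)

```text
t: 14.85
tool_pos: [0.5462, 0.2662, 0.1421]
tool_rot: [-3.136, 0.191, -0.0]
contact_force: [-0.9, -0.1, 0.5]
opening: -0.0
```

Run:
```python
from h import *
o=st();W,o=wrist();save(W,'wrist9');S=ctrl.get_image('side');a=S['frame'][170:290,180:420]; cv2.imwrite('pics/side9c.png',cv2.resize(a,None,fx=3.3,fy=3.3,interpolation=cv2.INTER_CUBIC))
R=RH*Ro.from_euler('x',180,degrees=True)
delta(HC+RH.apply([-.038,0,.085]),R); print(hold(o['tool_pos']))
```

```text
t 14.85 pos [0.5462 0.2662 0.1421] rot [-3.136  0.191 -0.   ] F [-0.9 -0.1  0.5] T [-0.05  0.03 -0.02] open -0.0
shift [-0.06 -0.01 -2.28] turn [-0.   -0.   -0.01]
[-0.03712564  0.00056839  0.14214023]
```

View pics/wrist9.png

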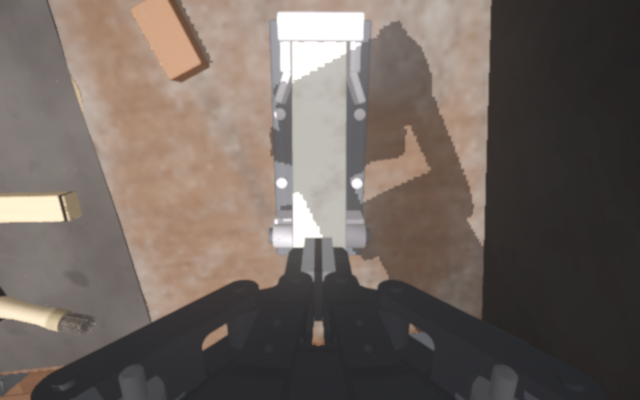

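View pics/side9c.png

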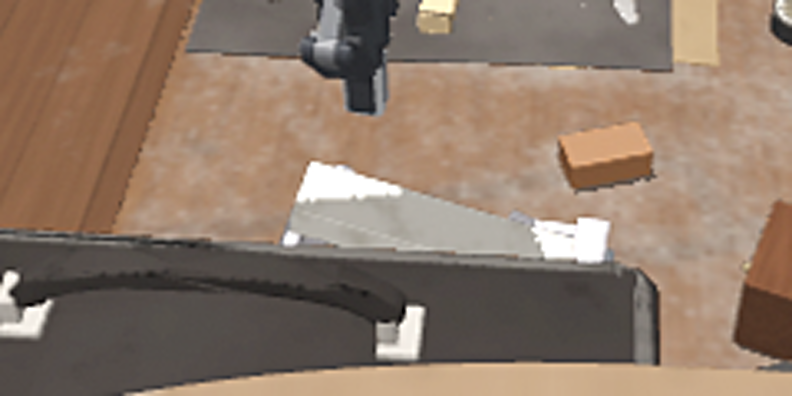

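carry_out(
  series=[
    [-0.03,0,-0.9,0,0,0,0],
    [0,0,-0.9,0,0,0,0],
    [0,0,-0.5,0,0,0,0],
    [0,0,-0.2,0,0,0,0],
    [0,0,0,0,0,0,0],
  ],
)

```text
t: 15.45
tool_pos: [0.5453, 0.2659, 0.0786]
tool_rot: [3.135, -0.192, -0.002]
contact_force: [-0.7, 0.7, -0.2]
opening: 0.0
```

carry_out(
  series=[
    [0,0,-0.12,0,0,0,0],
    [0,0,-0.12,0,0,0,0],
    [0,0,0,0,0,0,0],
  ],
)

```text
t: 15.75
tool_pos: [0.5454, 0.2662, 0.0736]
tool_rot: [-3.136, 0.191, -0.001]
contact_force: [-0.1, -0.7, -0.9]
opening: 0.0003
```

carry_out(
  series=[
    [0,0,-0.1,0,0,0,0],
    [0,0,-0.1,0,0,0,0],
    [0,0,0,0,0,0,0],
  ],
)

```text
t: 16.05
tool_pos: [0.5449, 0.266, 0.0678]
tool_rot: [3.135, -0.191, -0.001]
contact_force: [-0.3, -0.2, -1.3]
opening: -0.0003
```

carry_out(
  series=[
    [0,0,-0.08,0,0,0,0],
    [0,0,0,0,0,0,0],
  ],
)

```text
t: 16.25
tool_pos: [0.5451, 0.2661, 0.066]
tool_rot: [3.135, -0.191, -0.001]
contact_force: [-0.1, 0.2, -0.7]
opening: -0.0001
```

carry_out(
  series=[
    [0,0,-0.06,0,0,0,0],
    [0,0,0,0,0,0,0],
  ],
)

```text
t: 16.45
tool_pos: [0.5454, 0.2663, 0.0653]
tool_rot: [3.136, -0.191, 0.0]
contact_force: [-1.1, 0.4, 2.8]
opening: -0.0001
```

carry_out(
  series=[
    [0,0,-0.06,0,0,0,0],
    [0,0,0,0,0,0,0],
  ],
)

```text
t: 16.65
tool_pos: [0.5456, 0.2663, 0.0648]
tool_rot: [-3.136, 0.191, -0.0]
contact_force: [-4.0, -2.1, 7.7]
opening: -0.0003
```

carry_out(
  series=[
    [0,0,-0.05,0,0,0,0],
    [0,0,0,0,0,0,0],
  ],
)

```text
t: 16.85
tool_pos: [0.5456, 0.2665, 0.0644]
tool_rot: [-3.136, 0.191, -0.0]
contact_force: [-6.0, -1.7, 12.2]
opening: 0.0001
```

carry_out(
  series=[
    [0,0,-0.04,0,0,0,0],
    [0,0,0,0,0,0,0],
  ],
)

```text
t: 17.05
tool_pos: [0.5456, 0.2667, 0.0639]
tool_rot: [-3.135, 0.191, 0.0]
contact_force: [-6.5, -1.0, 13.8]
opening: 0.0
```

carry_out(
  series=[
    [0,0,-0.05,0,0,0,0],
    [0,0,0,0,0,0,0],
  ],
)

```text
t: 17.25
tool_pos: [0.5457, 0.2668, 0.0626]
tool_rot: [-3.135, 0.191, -0.001]
contact_force: [-5.3, -0.8, 12.4]
opening: 0.0001
```

carry_out(
  series=[
    [0,0,-0.05,0,0,0,0],
    [0,0,0,0,0,0,0],
  ],
)

```text
t: 17.45
tool_pos: [0.5456, 0.2665, 0.0598]
tool_rot: [-3.135, 0.191, -0.001]
contact_force: [-2.8, 0.1, 4.0]
opening: -0.0002
```

carry_out(
  series=[
    [0,0,-0.05,0,0,0,0],
    [0,0,0,0,0,0,0],
  ],
)

```text
t: 17.65
tool_pos: [0.5453, 0.2664, 0.0575]
tool_rot: [-3.135, 0.191, -0.0]
contact_force: [-1.2, 0.5, 2.5]
opening: 0.0002
```

carry_out(
  series=[
    [0,0,-0.06,0,0,0,0],
    [0,0,-0.06,0,0,0,0],
    [0,0,-0.06,0,0,0,0],
    [0,0,0,0,0,0,0],
  ],
)

```text
t: 18.05
tool_pos: [0.5452, 0.2662, 0.0524]
tool_rot: [3.136, -0.191, -0.0]
contact_force: [-0.2, 0.6, 1.1]
opening: -0.0003
```

carry_out(
  series=[
    [0,0,-0.06,0,0,0,0],
    [0,0,-0.06,0,0,0,0],
    [0,0,-0.06,0,0,0,0],
    [0,0,0,0,0,0,0],
  ],
)

```text
t: 18.45
tool_pos: [0.5452, 0.266, 0.0478]
tool_rot: [3.135, -0.191, 0.0]
contact_force: [-0.5, -0.5, 0.1]
opening: 0.0005
```

carry_out(
  series=[
    [0,0,-0.06,0,0,0,0],
    [0,0,-0.06,0,0,0,0],
    [0,0,-0.06,0,0,0,0],
    [0,0,0,0,0,0,0],
  ],
)

```text
t: 18.85
tool_pos: [0.5453, 0.2659, 0.0432]
tool_rot: [3.135, -0.191, 0.001]
contact_force: [0.3, 0.5, 0.1]
opening: -0.0004
```

carry_out(
  series=[
    [0,0,-0.06,0,0,0,0],
    [0,0,-0.06,0,0,0,0],
    [0,0,0,0,0,0,0],
  ],
)

```text
t: 19.15
tool_pos: [0.545, 0.2659, 0.0401]
tool_rot: [3.135, -0.192, -0.001]
contact_force: [0.1, -0.5, -0.2]
opening: 0.0007
```

carry_out(
  series=[
    [0,0,-0.06,0,0,0,0],
    [0,0,-0.04,0,0,0,0],
    [0,0,0,0,0,0,0],
  ],
)

```text
t: 19.45
tool_pos: [0.5452, 0.2661, 0.038]
tool_rot: [3.135, -0.191, -0.0]
contact_force: [0.0, 0.6, -0.2]
opening: 0.0004
```

carry_out(
  series=[
    [0,0,-0.05,0,0,0,0],
    [0,0,0,0,0,0,0],
  ],
)

```text
t: 19.65
tool_pos: [0.5452, 0.2661, 0.0369]
tool_rot: [3.136, -0.191, -0.0]
contact_force: [-0.2, -0.0, -0.3]
opening: 0.0003
```

carry_out(
  series=[
    [0,0,-0.05,0,0,0,0],
    [0,0,0,0,0,0,0],
  ],
)

```text
t: 19.85
tool_pos: [0.5455, 0.2662, 0.0363]
tool_rot: [3.136, -0.191, 0.001]
contact_force: [-0.4, -0.7, 3.1]
opening: 0.0
```

Contact at z ≈ 0.0365, which is home height. I'll press firmly but gently to confirm it is seated.

carry_out(
  series=[
    [0,0,-0.05,0,0,0,0],
    [0,0,0,0,0,0,0],
  ],
)

```text
t: 20.05
tool_pos: [0.5455, 0.2663, 0.0362]
tool_rot: [3.135, -0.191, -0.0]
contact_force: [-3.8, -2.6, 9.0]
opening: 0.0003
```

carry_out(
  series=[
    [0,0,-0.05,0,0,0,0],
    [0,0,0,0,0,0,0],
  ],
)

```text
t: 20.25
tool_pos: [0.5456, 0.2663, 0.0362]
tool_rot: [3.135, -0.191, -0.001]
contact_force: [-7.7, -3.7, 15.6]
opening: 0.0001
```

Seated hard at 0.0362. Retract and inspect.

carry_out(
  series=[
    [0,0,0.3,0,0,0,0],
    [0,0,0.8,0,0,0,0],
    [0,0,1,0,0,0,0],
    [0,0,1,0,0,0,0],
    [-0.5,0,1,0,0,0,0],
    [-1,0.4,1,0,0,0,0],
    [-1,0.4,0.5,0,0,0,0],
    [-1,0.4,0,0,0,0,0],
    [0,0,0,0,0,0,0],
  ],
)

```text
t: 21.15
tool_pos: [0.4558, 0.2972, 0.1737]
tool_rot: [-3.135, 0.187, -0.0]
contact_force: [-0.3, -0.2, 0.5]
opening: 0.0002
```

Run:
```python
from h import *
o=st();W,o=wrist();S=ctrl.get_image('side');T=ctrl.get_image('top')
a=S['frame'][170:290,180:420]; cv2.imwrite('pics/side10c.png',cv2.resize(a,None,fx=3.3,fy=3.3,interpolation=cv2.INTER_CUBIC))
a=T['frame'][140:300,280:480]; cv2.imwrite('pics/top10c.png',cv2.resize(a,None,fx=3.5,fy=3.5,interpolation=cv2.INTER_CUBIC))
a=W['frame'][0:250,200:500]; cv2.imwrite('pics/w10c.png',cv2.resize(a,None,fx=2.4,fy=2.4,interpolation=cv2.INTER_CUBIC))
for n,z in (('stone_mid',.025),):
  for k,p in(('W',W),('T',T),('S',S)):
    for m in ctrl.mark_of(p,n)[:1]:
        u=px(p,m['position']);print(k,u.round(),round(m['p'],2),hold(atz(p,u,z)).round(4))
for n in('wax_block','sanding_block'):
    m=ctrl.mark_of(T,n); print(n,[ (px(T,x['position']).round(),x['p']) for x in m[:1]])
```

```text
t 21.15 pos [0.4558 0.2972 0.1737] rot [-3.135  0.187 -0.   ] F [-0.3 -0.2  0.5] T [ 0.04 -0.01 -0.04] open 0.0002
W [340.  37.] 0.79 [-0.0011  0.0015  0.025 ]
T [383. 220.] 0.7 [-0.0069 -0.0041  0.025 ]
S [314. 249.] 0.78 [ 0.004  -0.0014  0.025 ]
wax_block [(array([327., 169.]), 0.57)]
sanding_block [(array([238., 221.]), 0.76)]
```

View pics/side10c.png

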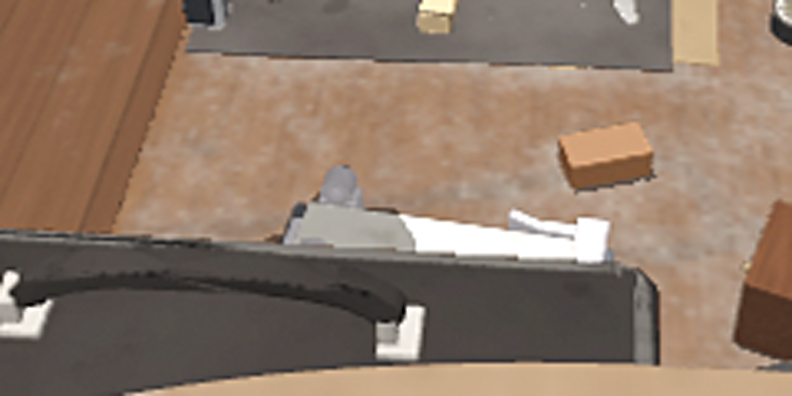

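View pics/top10c.png

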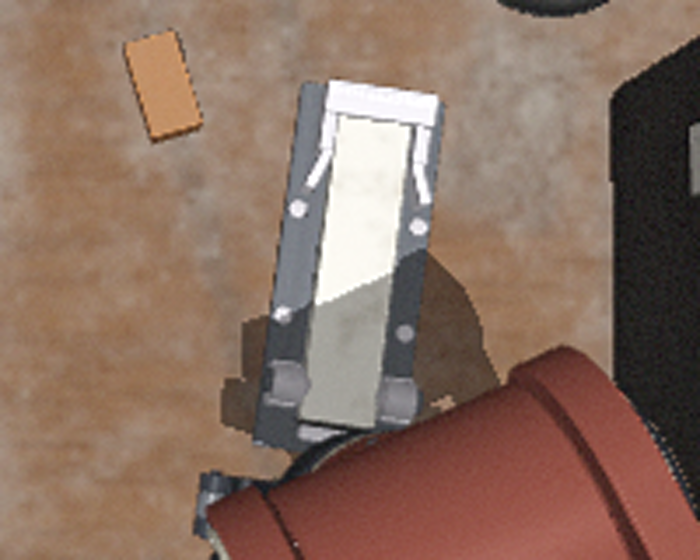

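View pics/w10c.png

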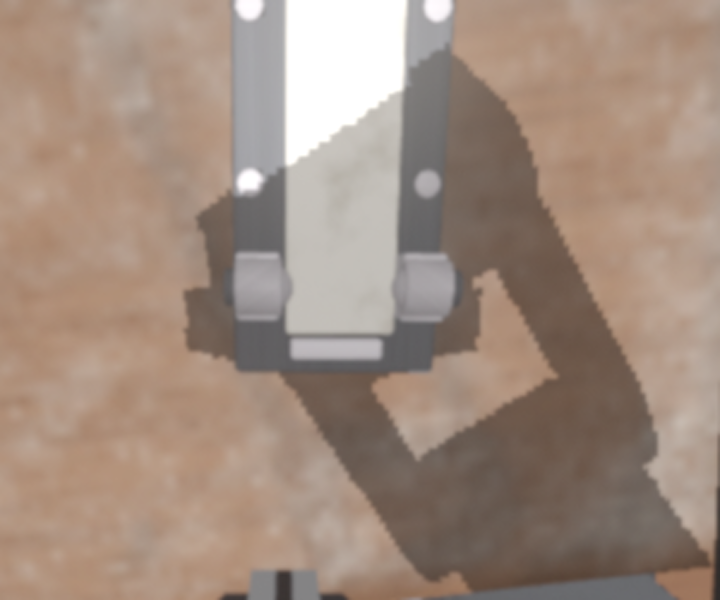

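Run:
```python
from station import ctrl
print(ctrl.finish_job())
```

```text
the job is handed in; nothing more can be done
None
```

The white sharpening stone is mounted in the holder, lying flat under the lip and both balls. I handed the job in at about 21 s of the 42 s allowed.

**What I did:** I gripped the stone across its middle, leaned it in at 20° and slid it under the lip to about 13°. I let go with it propped on the balls, then pressed straight down at the press spot with the fingers shut.

**Press forces:** The force peaked at about 14 N as the balls gave way and then fell to almost nothing while the stone slid down. It rose again at a height of 36 mm, which is the home height of the stone's top. I confirmed the seat at about 16 N and backed off. The highest sideways force I read was about 8.5 N, when the far edge first met the end wall.

**Last checks:**
- **Stone:** The top and wrist pictures show the far end under the lip, both balls over the stone's upper edges, and the near end just inside the heel. The side picture shows it flat.
- **Other things:** The robot touches nothing, and neither block was touched. The wax block looks unmoved. The sanding block's marker is within 4 pixels of its first reading, which I put down to network noise.
- **Disagreement:** The networks' readings of the stone's middle scatter. The wrist camera is within 2 mm of home, the side camera about 4 mm off and the top camera about 8 mm off. The arm partly blocks the top view, so I relied on the pictures and the press height instead.

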